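# Load the sampler's tray pedestal in run order

### The arm

A 6-joint arm with a two-finger parallel gripper is mounted at the origin on the work surface. World frame = base frame: x ahead of the robot, y to its left, z up, the work surface at z = 0. Lengths are in mm, angles in rad, forces in N, time in s.
With the tool pointing down it reaches from about 350 to 975 mm from the base axis. Payload 7.1 kg.
Tool frame: the origin (TCP) lies at the very end of the fingers, on their centre line; the grasp point (between the pads) lies 19 mm behind it (ctrl.tcp_to_grasp is the distance from the TCP to the grasp point, in mm); z points along the fingers, x is the direction in which the jaws open and shut, and the axes are right-handed (so a half turn about z gives the same grasp; the last joint's range is limited). The gripper opens to 88 mm and grips with 3 to 60 N. Pads are 20 mm wide; open, the fingers measure 115 mm over their backs; the gripper's body (75 mm by 178 mm) begins 61 mm behind the grasp point.
Start: joints at [1.164, 0.423, 1.63, -0, 1.089, -0.019], TCP at [236.313, 578.585, 202.275] pointing down, gripper open.
Joint ranges: [-3, 3], [-0.9, 2.11], [0.09, 2.58], [-1.31, 4.45], [0.11, 2.69], [-2.54, 2.54]. Speed limits (rad/s): [2.39, 2.39, 3.01, 3.14, 3.14, 3.14].

### API

Orientations are given as a rotation vector (axis times angle).
In Python, from workcell import get_obs, viewer, ctrl, masks_of gives the robot as it stands. The module is installed in compiled form; this text tells all that it offers.
- The arm moves only by the shell command python3 -m inch 'ROWS'. ROWS is JSON, a list of rows, each an object of numbers: "tx", "ty", "tz": the shift along the tool's x, y, z in cm; "ax", "ay", "az": the turn, a rotation vector about the tool's x, y, z in degrees; "jaw": the opening, from 0 (shut) to 1 (fully open). In form: [{"tx": .., "ty": .., "tz": .., "ax": .., "ay": .., "az": .., "jaw": ..}, ...]. A call has 1 to 12 rows; each row shifts and turns the commanded pose from where the row before left it, along the tool's axes as they then stand; what a row does not reach is not made up. A row lasts 1/8 s, in which the tool goes at most 62.5 mm and 10.7 degrees, less where a joint would pass 70% of its speed; a pose out of reach is approached as far as the arm can. A call is refused whole if a number of a shift passes 6.25 or a number of a turn 10.7, either way. A call with a gripper value outside its range is refused whole. The fingers move at their own pace and stop on an object; the grip force is fixed at half the most. Time passes only in rows, so rows that do not move let the fingers close. It gives the time, the measured TCP pose, the force and the opening at its end, in the units of the state.
- get_obs(): the state, without advancing time (a new reading comes with each control period).
- viewer.get_image(name): name is "scene" or "side" or "wrist"; returns (picture, depth): 420x560x3 uint8, red, green, blue; 420x560 float32, mm along the optical axis (not along the pixel's ray), 0 where there is no reading.
- viewer.get_calibration(name): a dict with "fx", "fy", "cx", "cy" (pixels), "distortion" ([k1, k2, p1, p2, k3] as OpenCV has them; the pictures are not rectified), "rvec" (rotation vector, rad) and "tvec" (3), from world to camera coordinates, as OpenCV has them. Camera axes: x right, y down, z forward; pixel columns grow to the right and rows downward; lengths in mm; the calibration is good to about 2 mm. A picture is of the moment at which its call begins: read the wrist's pose just before it. get_calibration takes no time and is no camera call; for the wrist camera it gives the pose at the moment of the call.
- ctrl.close_job(): hands the job in, once; it reports no verdict.
Trained networks look in the newest picture that a camera, given by its name, has taken for a name from the list of things; names that differ only in an ending like _2 or _b are one class to them, and where a whole thing is asked for, a point or a joint stands for the part that bears it (a point fixed in the world has none). Each returns a list of dicts, best first, with "score" (0 to 1); they miss things now and then, are a little off and sometimes report something else, mostly with a low value. They report only what shows in the picture. A call takes as long as a camera call. They do not tell look-alikes from the thing itself.
- masks_of(camera, thing): "pixels" (420x560 bool, what is visible of it) and "location" ([column, row] in pixels, amid what is visible of it).
The state is a dict: "t": time; "qpos": joint angles; "qvel": joint speeds; "joint_torque": joint torques, N m; "ee_pos": TCP position; "orientation": TCP orientation; "ft_force": force on the tool from outside, world axes, zero at the start; "moment": the same for the moment, N m; "width": finger opening in mm.
Only numpy, scipy, OpenCV 4.12 (cv2) and the standard library are available. Lean on these libraries where they do the work, as an engineer would, in place of code of your own. Each camera call takes 0.05 s, during which the arm holds its last target. There are 200 camera calls.

### The job

Stack the three vial trays on the metal loading pedestal in run order, one at a time from the bottom up: first the blue tray on the pedestal, then the yellow one on the blue, then the red one on the yellow, and last put the green locking cap on the red tray. Each must sit fully down over the cone beneath it, level, and at the end the stack stands by itself, let go and still. Leave the amber jar, the wrench and the small tin where they are.

Things in the scene. Friction and masses are not known exactly. Their poses are not given: they have to be found in the camera images.
- pedestal: loading pedestal, fixed: white round foot 92 across and 10 high, a bare-metal column 60 across up to a shoulder at height 30, and a metal cone like the trays' (30 across at the foot, 18 at the top, ends at height 40). The first tray's underside rests on this shoulder; the next rests on that tray's shoulder. Origin: centre of its underside, on the bench; z up. Sizes in mm.
- blue_tray: blue vial tray, loose, 130 g: disc 90 across, 14 thick, with dark vial pockets; in its middle a round blue hub 44 across up to a shoulder at height 48 (grip it from above, about 38 up), on that a metal cone, 30 across at the foot, 18 at the top, ends at height 58. Underside: socket 33 across, 14 deep, for the cone beneath. Origin: centre of underside; z up; starts flat on the bench, any yaw. Sizes in mm.
- yellow_tray: yellow vial tray, loose, 130 g: disc 90 across, 14 thick, with dark vial pockets; in its middle a round yellow hub 44 across up to a shoulder at height 48 (grip it from above, about 38 up), on that a metal cone, 30 across at the foot, 18 at the top, ends at height 58. Underside: socket 33 across, 14 deep, for the cone beneath. Origin: centre of underside; z up; starts flat on the bench, any yaw. Sizes in mm.
- red_tray: red vial tray, loose, 130 g: disc 90 across, 14 thick, with dark vial pockets; in its middle a round red hub 44 across up to a shoulder at height 48 (grip it from above, about 38 up), on that a metal cone, 30 across at the foot, 18 at the top, ends at height 58. Underside: socket 33 across, 14 deep, for the cone beneath. Origin: centre of underside; z up; starts flat on the bench, any yaw. Sizes in mm.
- cap: green locking cap, loose, 80 g: collar 56 across and 14 thick, above it a round grip knob 36 across, from height 14 to the flat top at 50. Underside: socket 33 across and 14 deep, as on the trays; it slips over a tray's cone and rests on the hub's shoulder. Origin: centre of the underside; z up; starts flat on the bench. Sizes in mm.
- amber_jar: bystander: amber glass jar with a white lid, diameter 54, height 85, standing on the bench. Origin: centre of its underside. Sizes in mm.
- wrench: bystander: steel wrench 160 long lying on the bench. Origin: under its middle; x along its length. Sizes in mm.
- septum_tin: bystander: flat metal tin with a white lid, diameter 57, height 30, standing on the bench. Origin: centre of its underside. Sizes in mm.
There are look-alikes about, which are no part of the job. Of the things shaped like the red_tray, the red one is meant. There is more than one size of the cap; the job needs the larger.

How it is judged (in metres and radians):
On the way, in this order (a step that is already met when the one before it is completed fails the run):
1. the blue tray is seated on the pedestal and let go (horizontal distance between blue_tray and pedestal below 0.006 m and z of blue_tray in the frame of pedestal between 0.027 and 0.033 m and angle between blue_tray's own z axis and vertical below 0.06 rad and contact force between blue_tray and the fingers below 0.05 N and linear speed of blue_tray below 0.02 m/s), for 0.2 s.
2. the yellow tray is seated on the blue one and let go (horizontal distance between yellow_tray and blue_tray below 0.006 m and z of yellow_tray in the frame of blue_tray between 0.045 and 0.051 m and angle between yellow_tray's own z axis and vertical below 0.06 rad and contact force between yellow_tray and the fingers below 0.05 N and linear speed of yellow_tray below 0.02 m/s), for 0.2 s.
3. the red tray is seated on the yellow one and let go (horizontal distance between red_tray and yellow_tray below 0.006 m and z of red_tray in the frame of yellow_tray between 0.045 and 0.051 m and angle between red_tray's own z axis and vertical below 0.06 rad and contact force between red_tray and the fingers below 0.05 N and linear speed of red_tray below 0.02 m/s), for 0.2 s.
4. the green cap is seated on the red tray and let go (horizontal distance between cap and red_tray below 0.006 m and z of cap in the frame of red_tray between 0.045 and 0.051 m and angle between cap's own z axis and vertical below 0.06 rad and contact force between cap and the fingers below 0.05 N and linear speed of cap below 0.02 m/s), for 0.2 s.
At the end, for the whole second after the job is handed in: Upwards: pedestal, blue, yellow, red tray, green cap; each centred within 6 mm on the piece beneath, underside within 3 mm of that piece's shoulder (30 mm up on the pedestal, 48 mm on a tray), upright within 0.06 rad, let go, at rest (under 0.02 m/s, 0.2 rad/s) (horizontal distance between blue_tray and pedestal below 0.006 m and z of blue_tray in the frame of pedestal between 0.027 and 0.033 m and angle between each of blue_tray, yellow_tray, red_tray, cap's own z axis and vertical below 0.06 rad and linear speed of each of blue_tray, yellow_tray, red_tray, cap below 0.02 m/s and angular speed of each of blue_tray, yellow_tray, red_tray, cap below 0.2 rad/s and horizontal distance between yellow_tray and blue_tray below 0.006 m and z of yellow_tray in the frame of blue_tray between 0.045 and 0.051 m and horizontal distance between red_tray and yellow_tray below 0.006 m and z of red_tray in the frame of yellow_tray between 0.045 and 0.051 m and horizontal distance between cap and red_tray below 0.006 m and z of cap in the frame of red_tray between 0.045 and 0.051 m); the robot touches nothing.
It fails at once if the amber jar is pushed more than 25 mm or lifted (distance of amber_jar from where it was at the start of the episode above 0.025 m).
It fails at once if the wrench is pushed more than 25 mm or lifted (distance of wrench from where it was at the start of the episode above 0.025 m).
It fails at once if the septum tin is pushed more than 25 mm or lifted (distance of septum_tin from where it was at the start of the episode above 0.025 m).
It also fails if it takes over 93 s, if anything falls off the work surface, if the arm or the gripper's body presses on something with over 40 N, if the wrist force passes 120 N, or if a joint passes its speed limit or range.

## Working session

There is one attempt and no reset: what is moved stays moved. The work goes in short steps, Python scripts to look and compute and a shell command to move; the robot and the scene stay as the last step left them, time stands still between calls to the robot, and variables do not carry over. Pictures are saved under pics/ and viewed, about 12 in all and at most 16, crops included, and the job is handed in when it is done.

```bash
mkdir -p pics
cat > h.py <<'E'
import numpy as np, cv2
from workcell import get_obs, viewer, ctrl, masks_of
from scipy.spatial.transform import Rotation as R
def shot(name,fn=None):
    cal=viewer.get_calibration(name); im,d=viewer.get_image(name)
    if fn: cv2.imwrite('pics/'+fn,im[:,:,::-1])
    return im,d,cal
def pts(cal,d,mask):
    v,u=np.nonzero(mask&(d>0)); K=np.array([[cal['fx'],0,cal['cx']],[0,cal['fy'],cal['cy']],[0,0,1.]])
    n=cv2.undistortPoints(np.c_[u,v].astype(float)[:,None],K,np.array(cal['distortion']))[:,0]
    z=d[v,u][:,None]; pc=np.c_[n*z,z]
    Rm=cv2.Rodrigues(np.array(cal['rvec'],float))[0]
    return (pc-np.array(cal['tvec']).reshape(1,3))@Rm, u, v
E
python3 - <<'E'
from h import *
o=get_obs(); print(o)
ims=[]
for c in ['scene','side','wrist']:
    im,d,cal=shot(c,c+'0.png'); print(c,{k:np.round(v,3) for k,v in cal.items()})
    for t in ['pedestal','blue_tray','yellow_tray','red_tray','cap','amber_jar','wrench','septum_tin']:
        for m in masks_of(c,t)[:4]:
            p,u,v=pts(cal,d,m['pixels'])
            if len(p)<20: continue
            print(c,t,round(m['score'],2),np.round(m['location']),len(p),'med',np.round(np.median(p,0)),'lo',np.round(np.percentile(p,2,0)),'hi',np.round(np.percentile(p,98,0)),im[m['pixels']].mean(0).round())
print(get_obs()['t'])
E
```

```text
{'t': 0.0, 'qpos': array([ 1.16399988e+00,  4.23840673e-01,  1.63071447e+00, -1.43400083e-05,
        1.08857652e+00, -1.89688191e-02]), 'qvel': array([ 8.91718613e-04,  7.30334925e-05, -2.67980865e-04,  4.57199099e-04,
        8.25000843e-04, -8.43887229e-05]), 'joint_torque': array([ 3.84938903e-03, -5.44600439e+01, -2.73683435e+01,  6.45741122e-02,
        2.25969264e-02, -7.75971262e-05]), 'ee_pos': array([236.08657424, 578.04868606, 201.4922066 ]), 'orientation': array([ 2.60717247e+00,  1.75127011e+00, -2.02063857e-03]), 'ft_force': array([ 0.47871069, -0.52527834, -0.07560227]), 'moment': array([ 0.03190419,  0.0397086 , -0.03277852]), 'width': 87.57679910374385}
scene {'fx': np.float64(450.19), 'fy': np.float64(450.19), 'cx': np.float64(276.578), 'cy': np.float64(214.337), 'distortion': array([-0.02,  0.  ,  0.  ,  0.  ,  0.  ]), 'rvec': array([ 2.509,  0.692, -0.216]), 'tvec': array([-450.609, -168.699, 1271.865])}
scene pedestal 0.57 [212. 299.] 1211 med [ 491. -220.   14.] lo [ 444. -256.    4.] hi [ 526. -174.   41.] [224. 225. 224.]
scene blue_tray 0.8 [335. 236.] 981 me
[... 2609 characters left out ...]
ed [ 602. -332.   59.] lo [ 589. -348.    5.] hi [ 634. -303.   85.] [211. 193. 177.]
side wrench 0.64 [278. 148.] 294 med [609. 309.   6.] lo [546. 286.  -1.] hi [695. 337.   9.] [158. 158. 161.]
wrist {'fx': np.float64(362.985), 'fy': np.float64(362.985), 'cx': np.float64(282.581), 'cy': np.float64(201.15), 'distortion': array([-0.074,  0.   ,  0.   ,  0.   ,  0.   ]), 'rvec': array([-2.394, -1.606, -0.242]), 'tvec': array([-626.496,  -35.535,  393.301])}
wrist yellow_tray 0.94 [145. 408.] 434 med [470. 285.  15.] lo [449. 263.   4.] hi [487. 293.  20.] [209. 197.  74.]
wrist septum_tin 0.95 [234. 398.] 1825 med [479. 414.  31.] lo [460. 383.   2.] hi [513. 436.  32.] [249. 249. 250.]
1.35
```

```bash
cat >> h.py <<'E'
def fit(P,c,z0,z1,r,rad=60):
    # centre of circle of known radius r: least squares on the outline's convex hull
    from scipy.optimize import least_squares
    q=P[(P[:,2]>z0)&(P[:,2]<z1)&(np.hypot(P[:,0]-c[0],P[:,1]-c[1])<rad)][:,:2]
    if len(q)<8: return None
    h=cv2.convexHull(q.astype(np.float32))[:,0]
    s=least_squares(lambda x:np.hypot(h[:,0]-x[0],h[:,1]-x[1])-r,c,loss='soft_l1',f_scale=1.)
    return np.round(s.x,1),len(q),round(float(np.sqrt(np.mean(s.fun**2))),1)
E
python3 - <<'E'
from h import *
S={}
for c in ['scene','side']:
    im,d,cal=shot(c); S[c]=pts(cal,d,np.ones(d.shape,bool))[0]
    if c=='scene': a=im
    print(c,'bench z',np.round(np.median(S[c][np.abs(S[c][:,2])<10][:,2]),1))
for n,c0,lv in [('ped',(485,-215),[(6,13,46),(27,33,30),(38,44,9)]),('blue',(652,83),[(10,18,45),(45,51,22),(55,62,9)]),('yel',(463,238),[(10,18,45),(45,51,22),(55,62,9)]),('red',(459,-31),[(10,18,45),(45,51,22),(55,62,9)]),('teal',(343,-145),[(10,18,45),(55,62,9)]),('capL',(665,-104),[(10,18,28),(47,54,18)]),('capS',(685,-198),[(33,40,14)])]:
    for c in S: print(n,c,[fit(S[c],np.array(c0,float),z0,z1,r,50) for z0,z1,r in lv])
m=np.zeros((600,800,3),np.uint8); m[:420,:560]=a
cr=cv2.resize(a[270:370,250:370],None,fx=2.4,fy=2.4,interpolation=cv2.INTER_CUBIC); m[:240,560:800]=cr[:240,:240]
cr=cv2.resize(a[195:285,140:290],None,fx=2,fy=2); m[420:600,:300]=cr
cr=cv2.resize(a[190:280,290:380],None,fx=2,fy=2); m[420:600,310:490]=cr
cv2.imwrite('pics/m1.png',m[:,:,::-1])
E
```

```text
scene bench z -0.0
side bench z -1.0
ped scene [(array([ 483.5, -214. ]), 585, 0.5), (array([ 483.3, -213.7]), 392, 0.5), (array([ 484.2, -213.5]), 53, 1.4)]
ped side [(array([ 481.6, -211.3]), 721, 0.8), (array([ 481.6, -211.2]), 518, 0.5), (array([ 482.2, -212.4]), 43, 1.0)]
blue scene [(array([653.1,  87.2]), 553, 0.8), (array([652.6,  87.8]), 136, 0.5), (array([651.7,  86.7]), 58, 3.0)]
blue side [(array([651.1,  89.1]), 398, 1.0), (array([651.5,  89.2]), 96, 0.8), (array([650.5,  88.6]), 35, 2.2)]
yel scene [(array([462.5, 241.7]), 398, 1.0), (array([462., 243.]), 105, 1.3), (array([462.7, 241.7]), 36, 1.9)]
yel side [(array([460.3, 244.6]), 347, 1.4), (array([460.2, 246.7]), 80, 0.7), (array([461.3, 245.1]), 28, 1.6)]
red scene [(array([459.4, -29.1]), 550, 0.7), (array([459.1, -28.6]), 134, 0.7), (array([459.6, -28.8]), 55, 2.6)]
red side [(array([457.5, -26.7]), 614, 0.5), (array([457.4, -26. ]), 149, 0.6), (array([457.1, -26.6]), 47, 0.7)]
teal scene [(array([ 343.3, -143.2]), 579, 0.6), (array([ 343.5, -143.6]), 66, 3.2)]
teal side [(array([ 341.4, -140.2]), 916, 0.7), (array([ 341.2, -140.3]), 71, 0.8)]
capL scene [(array([665.1, -99.6]), 196, 0.6), (array([665.4, -99.7]), 178, 0.8)]
capL side [(array([663. , -98.2]), 187, 1.4), (array([662.1, -97.5]), 135, 0.7)]
capS scene [(array([ 688.2, -196.5]), 82, 2.3)]
capS side [(array([ 684.8, -189.8]), 53, 2.6)]
```

View pics/m1.png

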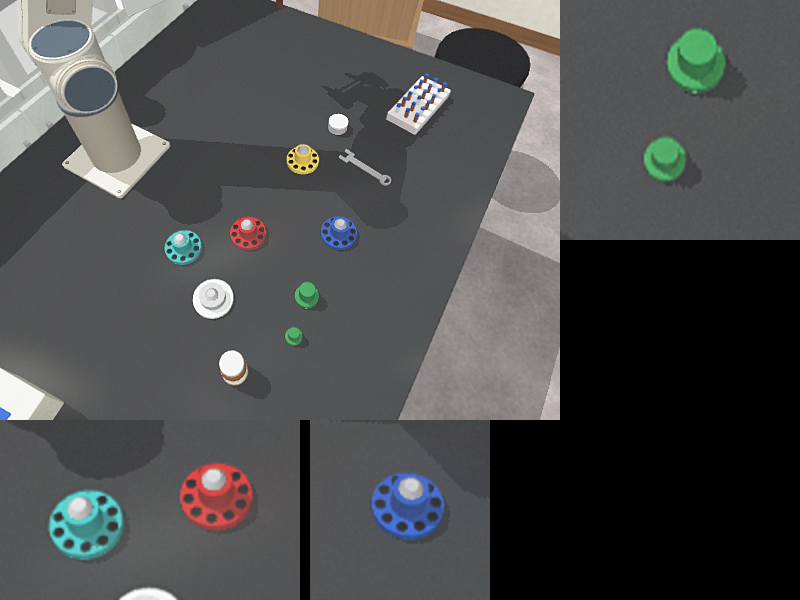

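The picture shows the blue tray at (340,232), yellow at (303,158), the white-footed pedestal at (212,298), the tin at (338,124), the wrench at (365,167) and the jar at (232,368).

- **Tray look-alikes:** (248,232) is red and (183,246) is teal, so the red one at (248,232) fits.
- **Cap look-alikes:** (307,294) is the larger and (293,336) the smaller. The crop and the heights (about 51 mm against 36 mm) agree, so I use (307,294).

First I turn the tool to yaw 0.

```bash
python3 -m inch '[{"az":10,"jaw":1},{"az":10,"jaw":1},{"az":10,"jaw":1},{"az":10,"jaw":1},{"az":10,"jaw":1},{"az":10,"jaw":1},{"az":7.8,"jaw":1},{"jaw":1}]'; python3 -c "
from h import *
print(R.from_rotvec(get_obs()['orientation']).as_matrix().round(3))"
```

```text
[[ 0.378  0.926  0.   ]
 [ 0.926 -0.378  0.   ]
 [ 0.     0.    -1.   ]]$[0]: bad value
```

```bash
python3 -m inch '[{"tx":0,"ty":0,"tz":0,"ax":0,"ay":0,"az":10,"jaw":1},{"tx":0,"ty":0,"tz":0,"ax":0,"ay":0,"az":10,"jaw":1},{"tx":0,"ty":0,"tz":0,"ax":0,"ay":0,"az":10,"jaw":1},{"tx":0,"ty":0,"tz":0,"ax":0,"ay":0,"az":10,"jaw":1},{"tx":0,"ty":0,"tz":0,"ax":0,"ay":0,"az":10,"jaw":1},{"tx":0,"ty":0,"tz":0,"ax":0,"ay":0,"az":10,"jaw":1},{"tx":0,"ty":0,"tz":0,"ax":0,"ay":0,"az":7.8,"jaw":1},{"tx":0,"ty":0,"tz":0,"ax":0,"ay":0,"az":0,"jaw":1}]'; python3 -c "
from h import *
print(R.from_rotvec(get_obs()['orientation']).as_matrix().round(3))"
```

```text
t: 2.45
ee_pos: [236.3, 578.6, 202.3]
orientation: [-3.142, -0.002, -0.0]
ft_force: [-0.0, -0.2, 0.1]
width: 87.7
[[ 1.     0.001  0.   ]
 [ 0.001 -1.     0.   ]
 [ 0.    -0.    -1.   ]]
```

```bash
python3 -m inch '[{"tx":3.46,"ty":4.09,"tz":0,"ax":0,"ay":0,"az":0,"jaw":1},{"tx":3.46,"ty":4.09,"tz":0,"ax":0,"ay":0,"az":0,"jaw":1},{"tx":3.46,"ty":4.09,"tz":0,"ax":0,"ay":0,"az":0,"jaw":1},{"tx":3.46,"ty":4.09,"tz":0,"ax":0,"ay":0,"az":0,"jaw":1},{"tx":3.46,"ty":4.09,"tz":0,"ax":0,"ay":0,"az":0,"jaw":1},{"tx":3.46,"ty":4.09,"tz":0,"ax":0,"ay":0,"az":0,"jaw":1},{"tx":3.46,"ty":4.09,"tz":0,"ax":0,"ay":0,"az":0,"jaw":1},{"tx":3.46,"ty":4.09,"tz":0,"ax":0,"ay":0,"az":0,"jaw":1},{"tx":3.46,"ty":4.09,"tz":0,"ax":0,"ay":0,"az":0,"jaw":1},{"tx":3.46,"ty":4.09,"tz":0,"ax":0,"ay":0,"az":0,"jaw":1},{"tx":3.46,"ty":4.09,"tz":0,"ax":0,"ay":0,"az":0,"jaw":1},{"tx":3.46,"ty":4.09,"tz":0,"ax":0,"ay":0,"az":0,"jaw":1}]'; python3 -m inch '[{"tx":0,"ty":0,"tz":4,"ax":0,"ay":0,"az":0,"jaw":1},{"tx":0,"ty":0,"tz":4,"ax":0,"ay":0,"az":0,"jaw":1},{"tx":0,"ty":0,"tz":0,"ax":0,"ay":0,"az":0,"jaw":1}]'
python3 - <<'E'
from h import *
o=get_obs(); im,d,cal=shot('wrist'); P=pts(cal,d,np.ones(d.shape,bool))[0]
print(o['ee_pos'],[fit(P,np.array([652,88.]),z0,z1,r,50) for z0,z1,r in [(10,18,45),(45,51,22),(55,62,9)]])
cv2.imwrite('pics/w1.png',im[:,:,::-1])
E
```

```text
t: 3.95
ee_pos: [652.4, 86.2, 202.4]
orientation: [-3.141, -0.005, -0.0]
ft_force: [-0.2, -0.1, -0.3]
width: 87.5
t: 4.32
ee_pos: [648.8, 87.1, 119.1]
orientation: [3.141, 0.003, -0.01]
ft_force: [-0.5, 0.4, 0.2]
width: 87.7
[648.84527557  87.13526286 119.10675284] [(array([652.5,  91.4]), 5841, 0.3), (array([652.5,  91.3]), 1487, 0.1), (array([653.3,  92.8]), 876, 3.6)]
```

View pics/w1.png

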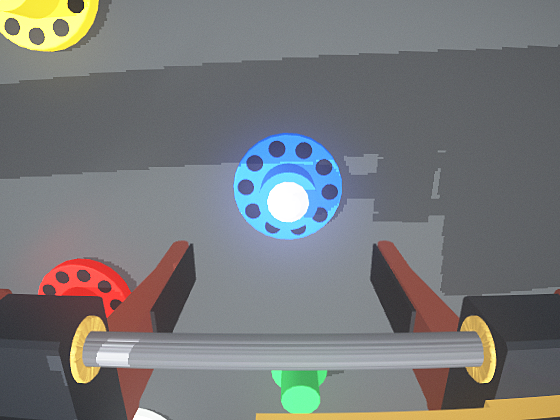

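```bash
python3 -m inch '[{"tx":0,"ty":0,"tz":0,"ax":0,"ay":0,"az":0,"jaw":1},{"tx":0,"ty":0,"tz":0,"ax":0,"ay":0,"az":0,"jaw":1}]'
python3 - <<'E'
from h import *
im,d,cal=shot('wrist'); P=pts(cal,d,np.ones(d.shape,bool))[0]
print([fit(P,np.array([652,88.]),z0,z1,r,50) for z0,z1,r in [(10,18,45),(45,51,22)]],[get_obs()['ee_pos']])
E
```

```text
t: 4.62
ee_pos: [652.5, 88.0, 124.3]
orientation: [-3.141, -0.001, -0.005]
ft_force: [0.3, -0.2, 0.1]
width: 87.9
[(array([652.4,  91.5]), 5647, 0.4), (array([652.4,  91.3]), 1432, 0.2)] [array([652.31289176,  87.97356517, 124.03761301])]
```

```bash
python3 -m inch '[{"tx":0,"ty":-0.2,"tz":3,"ax":0,"ay":0,"az":0,"jaw":1},{"tx":0,"ty":0,"tz":3,"ax":0,"ay":0,"az":0,"jaw":1},{"tx":0,"ty":0,"tz":2.5,"ax":0,"ay":0,"az":0,"jaw":1},{"tx":0,"ty":0,"tz":1.2,"ax":0,"ay":0,"az":0,"jaw":1},{"tx":0,"ty":0,"tz":0,"ax":0,"ay":0,"az":0,"jaw":1},{"tx":0,"ty":0,"tz":0,"ax":0,"ay":0,"az":0,"jaw":1}]'
```

```text
t: 5.42
ee_pos: [652.3, 89.8, 26.5]
orientation: [-3.141, 0.0, -0.003]
ft_force: [-0.9, 0.3, 0.5]
width: 87.8
```

Down another 6 mm, then close.

```bash
python3 -m inch '[{"tx":0,"ty":0,"tz":0.6,"ax":0,"ay":0,"az":0,"jaw":1},{"tx":0,"ty":0,"tz":0,"ax":0,"ay":0,"az":0,"jaw":1},{"tx":0,"ty":0,"tz":0,"ax":0,"ay":0,"az":0,"jaw":0},{"tx":0,"ty":0,"tz":0,"ax":0,"ay":0,"az":0,"jaw":0},{"tx":0,"ty":0,"tz":0,"ax":0,"ay":0,"az":0,"jaw":0},{"tx":0,"ty":0,"tz":0,"ax":0,"ay":0,"az":0,"jaw":0},{"tx":0,"ty":0,"tz":0,"ax":0,"ay":0,"az":0,"jaw":0},{"tx":0,"ty":0,"tz":0,"ax":0,"ay":0,"az":0,"jaw":0}]'
```

```text
t: 6.42
ee_pos: [651.5, 89.7, 19.3]
orientation: [-3.142, 0.001, -0.0]
ft_force: [-0.3, 0.5, 0.2]
width: 43.2
```

```bash
python3 -m inch '[{"tx":0,"ty":0,"tz":-2,"ax":0,"ay":0,"az":0,"jaw":0},{"tx":0,"ty":0,"tz":-5,"ax":0,"ay":0,"az":0,"jaw":0},{"tx":0,"ty":0,"tz":-5,"ax":0,"ay":0,"az":0,"jaw":0},{"tx":-2.12,"ty":3.76,"tz":0,"ax":0,"ay":0,"az":0,"jaw":0},{"tx":-2.12,"ty":3.76,"tz":0,"ax":0,"ay":0,"az":0,"jaw":0},{"tx":-2.12,"ty":3.76,"tz":0,"ax":0,"ay":0,"az":0,"jaw":0},{"tx":-2.12,"ty":3.76,"tz":0,"ax":0,"ay":0,"az":0,"jaw":0},{"tx":-2.12,"ty":3.76,"tz":0,"ax":0,"ay":0,"az":0,"jaw":0},{"tx":-2.12,"ty":3.76,"tz":0,"ax":0,"ay":0,"az":0,"jaw":0},{"tx":-2.12,"ty":3.76,"tz":0,"ax":0,"ay":0,"az":0,"jaw":0},{"tx":-2.12,"ty":3.76,"tz":0,"ax":0,"ay":0,"az":0,"jaw":0},{"tx":0,"ty":0,"tz":0,"ax":0,"ay":0,"az":0,"jaw":0}]'
python3 -m inch '[{"tx":0,"ty":0,"tz":2,"ax":0,"ay":0,"az":0,"jaw":0},{"tx":0,"ty":0,"tz":2,"ax":0,"ay":0,"az":0,"jaw":0},{"tx":0,"ty":0,"tz":0,"ax":0,"ay":0,"az":0,"jaw":0},{"tx":0,"ty":0,"tz":0,"ax":0,"ay":0,"az":0,"jaw":0}]'
python3 - <<'E'
from h import *
o=get_obs()['ee_pos']; print(o)
a=[]
for c in ['scene','side']:
    im,d,cal=shot(c); P=pts(cal,d,np.ones(d.shape,bool))[0]; z=o[2]-19
    print(c,'tray',fit(P,o[:2],z+9,z+18,45,50),'ped foot',fit(P,np.array([483,-212.]),5,13,46,50))
    a.append(im[200:400,180:420])
cv2.imwrite('pics/b1.png',cv2.resize(np.hstack(a),(800,333))[:,:,::-1])
E
```

```text
t: 7.92
ee_pos: [480.6, -213.0, 140.4]
orientation: [3.141, -0.006, 0.001]
ft_force: [-0.5, -0.4, -2.1]
width: 43.1
t: 8.43
ee_pos: [482.4, -210.8, 100.2]
orientation: [3.141, 0.0, 0.001]
ft_force: [0.7, -0.4, -1.5]
width: 43.1
[ 482.41653715 -210.79155527  100.16161889]
scene tray (array([ 483.7, -212.5]), 511, 3.9) ped foot (array([ 483.5, -213.6]), 399, 0.7)
side tray (array([ 481.6, -210.7]), 983, 0.6) ped foot (array([ 481.6, -211.1]), 738, 0.6)
```

View pics/b1.png

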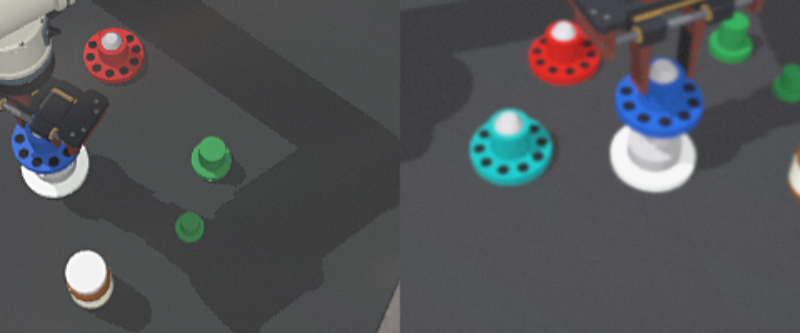

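The tray is centred over the pedestal to under 1 mm in the side view. Lowering now.

```bash
python3 -m inch '[{"tx":0,"ty":0,"tz":1.5,"ax":0,"ay":0,"az":0,"jaw":0},{"tx":0,"ty":0,"tz":1.5,"ax":0,"ay":0,"az":0,"jaw":0},{"tx":0,"ty":0,"tz":1.2,"ax":0,"ay":0,"az":0,"jaw":0},{"tx":0,"ty":0,"tz":0.5,"ax":0,"ay":0,"az":0,"jaw":0},{"tx":0,"ty":0,"tz":0.2,"ax":0,"ay":0,"az":0,"jaw":0},{"tx":0,"ty":0,"tz":0,"ax":0,"ay":0,"az":0,"jaw":0},{"tx":0,"ty":0,"tz":0,"ax":0,"ay":0,"az":0,"jaw":0}]'
```

```text
t: 9.4
ee_pos: [481.9, -211.2, 50.7]
orientation: [3.141, -0.001, 0.001]
ft_force: [-0.3, 0.4, -1.5]
width: 43.2
```

```bash
python3 -m inch '[{"tx":0,"ty":0,"tz":0.15,"ax":0,"ay":0,"az":0,"jaw":0},{"tx":0,"ty":0,"tz":0,"ax":0,"ay":0,"az":0,"jaw":0},{"tx":0,"ty":0,"tz":0,"ax":0,"ay":0,"az":0,"jaw":0}]'
```

```text
t: 9.78
ee_pos: [482.0, -211.3, 49.2]
orientation: [3.141, -0.001, 0.001]
ft_force: [0.3, 0.5, 4.2]
width: 43.0
```

Contact (from −1.5 to +4.2 N). Opening, waiting, then rising clear.

```bash
python3 -m inch '[{"tx":0,"ty":0,"tz":0,"ax":0,"ay":0,"az":0,"jaw":1},{"tx":0,"ty":0,"tz":0,"ax":0,"ay":0,"az":0,"jaw":1},{"tx":0,"ty":0,"tz":0,"ax":0,"ay":0,"az":0,"jaw":1},{"tx":0,"ty":0,"tz":0,"ax":0,"ay":0,"az":0,"jaw":1},{"tx":0,"ty":0,"tz":0,"ax":0,"ay":0,"az":0,"jaw":1},{"tx":0,"ty":0,"tz":-3,"ax":0,"ay":0,"az":0,"jaw":1},{"tx":0,"ty":0,"tz":-5,"ax":0,"ay":0,"az":0,"jaw":1},{"tx":0,"ty":0,"tz":-5,"ax":0,"ay":0,"az":0,"jaw":1},{"tx":0,"ty":0,"tz":0,"ax":0,"ay":0,"az":0,"jaw":1},{"tx":0,"ty":0,"tz":0,"ax":0,"ay":0,"az":0,"jaw":1}]'
python3 - <<'E'
from h import *
print(get_obs()['ee_pos'])
for c in ['scene','side']:
    im,d,cal=shot(c); P=pts(cal,d,np.ones(d.shape,bool))[0]
    print(c,'blue',fit(P,np.array([483,-212.]),40,48,45,50),fit(P,np.array([483,-212.]),75,81,22,50),'yel',fit(P,np.array([461,244.]),10,18,45,50))
E
```

```text
t: 11.02
ee_pos: [481.2, -210.9, 178.4]
orientation: [-3.141, 0.0, 0.001]
ft_force: [-0.1, 0.4, -0.5]
width: 88.2
[ 481.23559267 -210.88683609  178.41051115]
scene blue (array([ 483.3, -213.6]), 767, 0.6) (array([ 483.3, -213.6]), 176, 0.6) yel (array([462.3, 242.7]), 393, 1.1)
side blue (array([ 481.3, -211. ]), 940, 0.8) (array([ 481.4, -211.3]), 239, 0.3) yel (array([460.4, 245.4]), 356, 0.6)
```

```bash
python3 -m inch '[{"tx":-0.21,"ty":-4.56,"tz":0,"ax":0,"ay":0,"az":0,"jaw":1},{"tx":-0.21,"ty":-4.56,"tz":0,"ax":0,"ay":0,"az":0,"jaw":1},{"tx":-0.21,"ty":-4.56,"tz":0,"ax":0,"ay":0,"az":0,"jaw":1},{"tx":-0.21,"ty":-4.56,"tz":0,"ax":0,"ay":0,"az":0,"jaw":1},{"tx":-0.21,"ty":-4.56,"tz":0,"ax":0,"ay":0,"az":0,"jaw":1},{"tx":-0.21,"ty":-4.56,"tz":0,"ax":0,"ay":0,"az":0,"jaw":1},{"tx":-0.21,"ty":-4.56,"tz":0,"ax":0,"ay":0,"az":0,"jaw":1},{"tx":-0.21,"ty":-4.56,"tz":0,"ax":0,"ay":0,"az":0,"jaw":1},{"tx":-0.21,"ty":-4.56,"tz":0,"ax":0,"ay":0,"az":0,"jaw":1},{"tx":-0.21,"ty":-4.56,"tz":0,"ax":0,"ay":0,"az":0,"jaw":1},{"tx":0,"ty":0,"tz":2,"ax":0,"ay":0,"az":0,"jaw":1},{"tx":0,"ty":0,"tz":3,"ax":0,"ay":0,"az":0,"jaw":1}]'
python3 -m inch '[{"tx":0,"ty":0,"tz":3,"ax":0,"ay":0,"az":0,"jaw":1},{"tx":0,"ty":0,"tz":0,"ax":0,"ay":0,"az":0,"jaw":1},{"tx":0,"ty":0,"tz":0,"ax":0,"ay":0,"az":0,"jaw":1},{"tx":0,"ty":0,"tz":0,"ax":0,"ay":0,"az":0,"jaw":1}]'
python3 - <<'E'
from h import *
im,d,cal=shot('wrist'); P=pts(cal,d,np.ones(d.shape,bool))[0]
print([fit(P,np.array([461,245.]),z0,z1,r,50) for z0,z1,r in [(10,18,45),(45,51,22)]],[get_obs()['ee_pos']])
E
```

```text
t: 12.62
ee_pos: [460.4, 245.6, 127.3]
orientation: [3.141, 0.002, -0.001]
ft_force: [0.0, 0.5, -0.8]
width: 87.9
t: 13.12
ee_pos: [461.5, 245.2, 99.7]
orientation: [-3.141, 0.001, -0.002]
ft_force: [0.6, -0.3, 0.4]
width: 88.0
[(array([462. , 247.6]), 6467, 0.3), (array([462.1, 247.5]), 1688, 0.2)] [array([461.53821774, 245.21697125,  99.81573019])]
```

```bash
python3 -m inch '[{"tx":0,"ty":0,"tz":3,"ax":0,"ay":0,"az":0,"jaw":1},{"tx":0,"ty":0,"tz":3,"ax":0,"ay":0,"az":0,"jaw":1},{"tx":0,"ty":0,"tz":1.5,"ax":0,"ay":0,"az":0,"jaw":1},{"tx":0,"ty":0,"tz":0.5,"ax":0,"ay":0,"az":0,"jaw":1},{"tx":0,"ty":0,"tz":0,"ax":0,"ay":0,"az":0,"jaw":1},{"tx":0,"ty":0,"tz":0,"ax":0,"ay":0,"az":0,"jaw":0},{"tx":0,"ty":0,"tz":0,"ax":0,"ay":0,"az":0,"jaw":0},{"tx":0,"ty":0,"tz":0,"ax":0,"ay":0,"az":0,"jaw":0},{"tx":0,"ty":0,"tz":0,"ax":0,"ay":0,"az":0,"jaw":0},{"tx":0,"ty":0,"tz":0,"ax":0,"ay":0,"az":0,"jaw":0},{"tx":0,"ty":0,"tz":0,"ax":0,"ay":0,"az":0,"jaw":0}]'
```

```text
t: 14.55
ee_pos: [460.9, 245.0, 18.9]
orientation: [-3.142, 0.0, -0.0]
ft_force: [0.4, 0.4, 0.8]
width: 42.9
```

```bash
python3 -m inch '[{"tx":0,"ty":0,"tz":-2,"ax":0,"ay":0,"az":0,"jaw":0},{"tx":0,"ty":0,"tz":-5,"ax":0,"ay":0,"az":0,"jaw":0},{"tx":0,"ty":0,"tz":-5,"ax":0,"ay":0,"az":0,"jaw":0},{"tx":0,"ty":0,"tz":-3,"ax":0,"ay":0,"az":0,"jaw":0}]'
python3 -m inch '[{"tx":0.21,"ty":4.56,"tz":0,"ax":0,"ay":0,"az":0,"jaw":0},{"tx":0.21,"ty":4.56,"tz":0,"ax":0,"ay":0,"az":0,"jaw":0},{"tx":0.21,"ty":4.56,"tz":0,"ax":0,"ay":0,"az":0,"jaw":0},{"tx":0.21,"ty":4.56,"tz":0,"ax":0,"ay":0,"az":0,"jaw":0},{"tx":0.21,"ty":4.56,"tz":0,"ax":0,"ay":0,"az":0,"jaw":0},{"tx":0.21,"ty":4.56,"tz":0,"ax":0,"ay":0,"az":0,"jaw":0},{"tx":0.21,"ty":4.56,"tz":0,"ax":0,"ay":0,"az":0,"jaw":0},{"tx":0.21,"ty":4.56,"tz":0,"ax":0,"ay":0,"az":0,"jaw":0},{"tx":0.21,"ty":4.56,"tz":0,"ax":0,"ay":0,"az":0,"jaw":0},{"tx":0.21,"ty":4.56,"tz":0,"ax":0,"ay":0,"az":0,"jaw":0},{"tx":0,"ty":0,"tz":0,"ax":0,"ay":0,"az":0,"jaw":0},{"tx":0,"ty":0,"tz":0,"ax":0,"ay":0,"az":0,"jaw":0}]'
python3 -m inch '[{"tx":0,"ty":0,"tz":2,"ax":0,"ay":0,"az":0,"jaw":0},{"tx":0,"ty":0,"tz":1,"ax":0,"ay":0,"az":0,"jaw":0},{"tx":0,"ty":0,"tz":0,"ax":0,"ay":0,"az":0,"jaw":0},{"tx":0,"ty":0,"tz":0,"ax":0,"ay":0,"az":0,"jaw":0}]'
python3 - <<'E'
from h import *
o=get_obs()['ee_pos']; print(o)
a=[]
for c in ['scene','side']:
    im,d,cal=shot(c); P=pts(cal,d,np.ones(d.shape,bool))[0]; z=o[2]-19
    print(c,'yel',fit(P,o[:2],z+9,z+18,45,50),'blue',fit(P,np.array([482,-211.]),40,48,45,50))
    a.append(im[200:400,180:420])
cv2.imwrite('pics/b2.png',cv2.resize(np.hstack(a),(800,333))[:,:,::-1])
E
```

```text
t: 15.05
ee_pos: [461.3, 245.2, 171.0]
orientation: [-3.141, 0.001, -0.003]
ft_force: [-0.1, 0.0, -0.8]
width: 43.0
t: 16.55
ee_pos: [481.0, -210.6, 168.4]
orientation: [-3.141, 0.002, 0.002]
ft_force: [1.0, 0.7, -0.7]
width: 43.0
t: 17.05
ee_pos: [482.0, -210.8, 139.2]
orientation: [3.141, 0.0, 0.001]
ft_force: [-0.1, 0.2, -0.7]
width: 43.0
[ 481.98731234 -210.80829895  139.17652738]
scene yel (array([ 483.4, -211.8]), 542, 4.6) blue (array([ 482.8, -213.3]), 524, 0.6)
side yel (array([ 481.1, -210.1]), 1044, 0.4) blue (array([ 481.4, -211. ]), 944, 0.9)
```

View pics/b2.png

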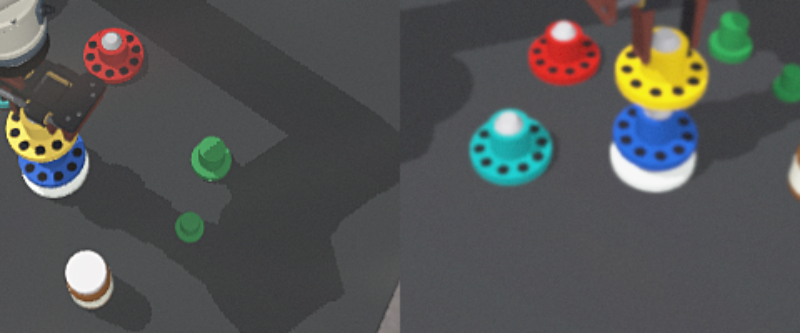

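Blue has settled on the pedestal and the yellow is held about 1 mm off-centre above it. Lowering.

```bash
python3 -m inch '[{"tx":0,"ty":0.08,"tz":1.5,"ax":0,"ay":0,"az":0,"jaw":0},{"tx":0,"ty":0,"tz":1.2,"ax":0,"ay":0,"az":0,"jaw":0},{"tx":0,"ty":0,"tz":1,"ax":0,"ay":0,"az":0,"jaw":0},{"tx":0,"ty":0,"tz":0.4,"ax":0,"ay":0,"az":0,"jaw":0},{"tx":0,"ty":0,"tz":0,"ax":0,"ay":0,"az":0,"jaw":0},{"tx":0,"ty":0,"tz":0,"ax":0,"ay":0,"az":0,"jaw":0},{"tx":0,"ty":0,"tz":0,"ax":0,"ay":0,"az":0,"jaw":0}]'
```

```text
t: 18.02
ee_pos: [481.8, -211.9, 97.9]
orientation: [3.141, -0.001, 0.001]
ft_force: [0.3, 0.4, -1.4]
width: 43.4
```

```bash
python3 -m inch '[{"tx":0,"ty":0,"tz":0.12,"ax":0,"ay":0,"az":0,"jaw":0},{"tx":0,"ty":0,"tz":0,"ax":0,"ay":0,"az":0,"jaw":0},{"tx":0,"ty":0,"tz":0,"ax":0,"ay":0,"az":0,"jaw":0}]'
```

```text
t: 18.4
ee_pos: [481.8, -212.0, 96.8]
orientation: [3.141, -0.0, 0.001]
ft_force: [-1.0, 0.1, 2.7]
width: 43.4
```

```bash
python3 -m inch '[{"tx":0,"ty":0,"tz":0,"ax":0,"ay":0,"az":0,"jaw":1},{"tx":0,"ty":0,"tz":0,"ax":0,"ay":0,"az":0,"jaw":1},{"tx":0,"ty":0,"tz":0,"ax":0,"ay":0,"az":0,"jaw":1},{"tx":0,"ty":0,"tz":0,"ax":0,"ay":0,"az":0,"jaw":1},{"tx":0,"ty":0,"tz":0,"ax":0,"ay":0,"az":0,"jaw":1},{"tx":0,"ty":0,"tz":-3,"ax":0,"ay":0,"az":0,"jaw":1},{"tx":0,"ty":0,"tz":-4,"ax":0,"ay":0,"az":0,"jaw":1},{"tx":0,"ty":0,"tz":-3,"ax":0,"ay":0,"az":0,"jaw":1},{"tx":0,"ty":0,"tz":0,"ax":0,"ay":0,"az":0,"jaw":1},{"tx":0,"ty":0,"tz":0,"ax":0,"ay":0,"az":0,"jaw":1}]'
python3 - <<'E'
from h import *
print(get_obs()['ee_pos'])
for c in ['scene','side']:
    im,d,cal=shot(c); P=pts(cal,d,np.ones(d.shape,bool))[0]
    print(c,'yel',fit(P,np.array([483,-212.]),88,96,45,50),fit(P,np.array([483,-212.]),123,129,22,50),'red',fit(P,np.array([458,-27.]),10,18,45,50))
E
```

```text
t: 19.65
ee_pos: [481.1, -211.7, 195.8]
orientation: [-3.141, 0.001, 0.001]
ft_force: [-0.7, 0.8, 0.0]
width: 87.8
[ 481.10457275 -211.65209634  195.83388598]
scene yel (array([ 483.3, -213.3]), 765, 0.7) (array([ 482.4, -212.7]), 188, 0.4) red (array([459.3, -28.7]), 432, 0.8)
side yel (array([ 481. , -210.9]), 1002, 0.9) (array([ 481.1, -210.9]), 259, 0.8) red (array([457.8, -26. ]), 621, 0.6)
```

```bash
python3 -m inch '[{"tx":-0.59,"ty":-4.64,"tz":0,"ax":0,"ay":0,"az":0,"jaw":1},{"tx":-0.59,"ty":-4.64,"tz":0,"ax":0,"ay":0,"az":0,"jaw":1},{"tx":-0.59,"ty":-4.64,"tz":0,"ax":0,"ay":0,"az":0,"jaw":1},{"tx":-0.59,"ty":-4.64,"tz":0,"ax":0,"ay":0,"az":0,"jaw":1},{"tx":0,"ty":0,"tz":2,"ax":0,"ay":0,"az":0,"jaw":1},{"tx":0,"ty":0,"tz":4,"ax":0,"ay":0,"az":0,"jaw":1},{"tx":0,"ty":0,"tz":3.5,"ax":0,"ay":0,"az":0,"jaw":1},{"tx":0,"ty":0,"tz":0,"ax":0,"ay":0,"az":0,"jaw":1},{"tx":0,"ty":0,"tz":0,"ax":0,"ay":0,"az":0,"jaw":1},{"tx":0,"ty":0,"tz":0,"ax":0,"ay":0,"az":0,"jaw":1}]'
python3 - <<'E'
from h import *
im,d,cal=shot('wrist'); P=pts(cal,d,np.ones(d.shape,bool))[0]
print([fit(P,np.array([458,-26.]),z0,z1,r,50) for z0,z1,r in [(10,18,45),(45,51,22)]],[get_obs()['ee_pos']])
E
```

```text
t: 21.0
ee_pos: [459.1, -26.4, 102.7]
orientation: [3.141, -0.001, 0.003]
ft_force: [-0.3, -0.0, -0.3]
width: 87.7
[(array([458.7, -24.4]), 6344, 0.4), (array([458.7, -24.5]), 1653, 0.1)] [array([459.07762914, -26.41432478, 102.74824035])]
```

```bash
python3 -m inch '[{"tx":0,"ty":0,"tz":3,"ax":0,"ay":0,"az":0,"jaw":1},{"tx":0,"ty":0,"tz":3,"ax":0,"ay":0,"az":0,"jaw":1},{"tx":0,"ty":0,"tz":1.5,"ax":0,"ay":0,"az":0,"jaw":1},{"tx":0,"ty":0,"tz":0.7,"ax":0,"ay":0,"az":0,"jaw":1},{"tx":0,"ty":0,"tz":0,"ax":0,"ay":0,"az":0,"jaw":1},{"tx":0,"ty":0,"tz":0,"ax":0,"ay":0,"az":0,"jaw":0},{"tx":0,"ty":0,"tz":0,"ax":0,"ay":0,"az":0,"jaw":0},{"tx":0,"ty":0,"tz":0,"ax":0,"ay":0,"az":0,"jaw":0},{"tx":0,"ty":0,"tz":0,"ax":0,"ay":0,"az":0,"jaw":0},{"tx":0,"ty":0,"tz":0,"ax":0,"ay":0,"az":0,"jaw":0},{"tx":0,"ty":0,"tz":0,"ax":0,"ay":0,"az":0,"jaw":0}]'
```

```text
t: 22.42
ee_pos: [458.2, -26.3, 19.6]
orientation: [3.142, -0.0, 0.0]
ft_force: [-0.5, 0.5, 1.5]
width: 43.1
```

```bash
python3 -m inch '[{"tx":0,"ty":0,"tz":-2,"ax":0,"ay":0,"az":0,"jaw":0},{"tx":0,"ty":0,"tz":-5,"ax":0,"ay":0,"az":0,"jaw":0},{"tx":0,"ty":0,"tz":-5,"ax":0,"ay":0,"az":0,"jaw":0},{"tx":0,"ty":0,"tz":-4.5,"ax":0,"ay":0,"az":0,"jaw":0},{"tx":0,"ty":0,"tz":0,"ax":0,"ay":0,"az":0,"jaw":0},{"tx":0.6,"ty":4.63,"tz":0,"ax":0,"ay":0,"az":0,"jaw":0},{"tx":0.6,"ty":4.63,"tz":0,"ax":0,"ay":0,"az":0,"jaw":0},{"tx":0.6,"ty":4.63,"tz":0,"ax":0,"ay":0,"az":0,"jaw":0},{"tx":0.6,"ty":4.63,"tz":0,"ax":0,"ay":0,"az":0,"jaw":0},{"tx":0,"ty":0,"tz":0,"ax":0,"ay":0,"az":0,"jaw":0},{"tx":0,"ty":0,"tz":0,"ax":0,"ay":0,"az":0,"jaw":0},{"tx":0,"ty":0,"tz":0,"ax":0,"ay":0,"az":0,"jaw":0}]'
python3 - <<'E'
from h import *
o=get_obs()['ee_pos']; print(o)
a=[]
for c in ['scene','side']:
    im,d,cal=shot(c); P=pts(cal,d,np.ones(d.shape,bool))[0]; z=o[2]-19
    print(c,'red',fit(P,o[:2],z+9,z+18,45,50),'yel',fit(P,np.array([482,-211.]),88,96,45,50))
    a.append(im[200:400,180:420])
cv2.imwrite('pics/b3.png',cv2.resize(np.hstack(a),(800,333))[:,:,::-1])
E
```

```text
t: 23.92
ee_pos: [481.4, -210.2, 183.8]
orientation: [-3.141, -0.001, 0.002]
ft_force: [-0.8, 1.6, -2.3]
width: 43.1
[ 481.40320975 -210.19354907  183.83616125]
scene red (array([ 482.8, -211.7]), 620, 0.6) yel (array([ 482.8, -212.8]), 577, 0.6)
side red (array([ 480.8, -210.2]), 1103, 0.5) yel (array([ 481. , -210.8]), 1008, 0.8)
```

View pics/b3.png

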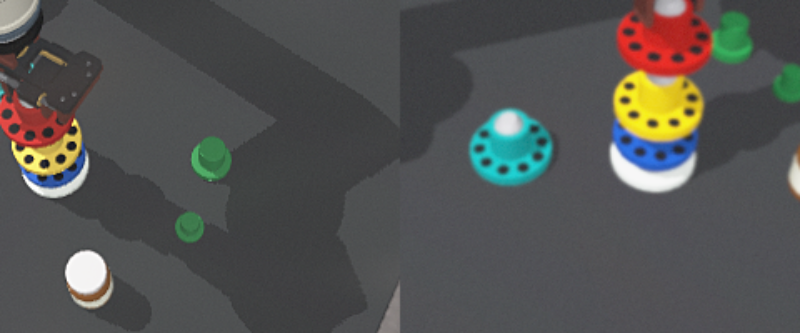

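Yellow is seated level, and the red tray is held above it within 1 mm. Lowering to about 1 mm above contact (TCP target 145.5).

```bash
python3 -m inch '[{"tx":0,"ty":0.05,"tz":1.5,"ax":0,"ay":0,"az":0,"jaw":0},{"tx":0,"ty":0,"tz":1.2,"ax":0,"ay":0,"az":0,"jaw":0},{"tx":0,"ty":0,"tz":0.7,"ax":0,"ay":0,"az":0,"jaw":0},{"tx":0,"ty":0,"tz":0.3,"ax":0,"ay":0,"az":0,"jaw":0},{"tx":0,"ty":0,"tz":0,"ax":0,"ay":0,"az":0,"jaw":0},{"tx":0,"ty":0,"tz":0,"ax":0,"ay":0,"az":0,"jaw":0},{"tx":0,"ty":0,"tz":0,"ax":0,"ay":0,"az":0,"jaw":0}]'
```

```text
t: 24.9
ee_pos: [482.2, -212.1, 147.9]
orientation: [3.141, -0.001, 0.001]
ft_force: [-0.6, -0.8, -2.1]
width: 43.4
```

```bash
python3 -m inch '[{"tx":0,"ty":0,"tz":0.17,"ax":0,"ay":0,"az":0,"jaw":0},{"tx":0,"ty":0,"tz":0,"ax":0,"ay":0,"az":0,"jaw":0},{"tx":0,"ty":0,"tz":0.1,"ax":0,"ay":0,"az":0,"jaw":0},{"tx":0,"ty":0,"tz":0,"ax":0,"ay":0,"az":0,"jaw":0},{"tx":0,"ty":0,"tz":0,"ax":0,"ay":0,"az":0,"jaw":0}]'
```

```text
t: 25.52
ee_pos: [482.2, -212.1, 145.6]
orientation: [3.141, -0.0, 0.001]
ft_force: [-2.2, 0.6, 7.1]
width: 43.0
```

```bash
python3 -m inch '[{"tx":0,"ty":0,"tz":0,"ax":0,"ay":0,"az":0,"jaw":1},{"tx":0,"ty":0,"tz":0,"ax":0,"ay":0,"az":0,"jaw":1},{"tx":0,"ty":0,"tz":0,"ax":0,"ay":0,"az":0,"jaw":1},{"tx":0,"ty":0,"tz":0,"ax":0,"ay":0,"az":0,"jaw":1},{"tx":0,"ty":0,"tz":0,"ax":0,"ay":0,"az":0,"jaw":1},{"tx":0,"ty":0,"tz":-3,"ax":0,"ay":0,"az":0,"jaw":1},{"tx":0,"ty":0,"tz":-4,"ax":0,"ay":0,"az":0,"jaw":1},{"tx":0,"ty":0,"tz":-2,"ax":0,"ay":0,"az":0,"jaw":1},{"tx":0,"ty":0,"tz":0,"ax":0,"ay":0,"az":0,"jaw":1},{"tx":0,"ty":0,"tz":0,"ax":0,"ay":0,"az":0,"jaw":1},{"tx":0,"ty":0,"tz":0,"ax":0,"ay":0,"az":0,"jaw":1}]'
python3 - <<'E'
from h import *
print(get_obs()['ee_pos'])
for c in ['scene','side']:
    im,d,cal=shot(c); P=pts(cal,d,np.ones(d.shape,bool))[0]
    print(c,'red',fit(P,np.array([483,-212.]),136,144,45,50),fit(P,np.array([483,-212.]),171,177,22,50),'cap',fit(P,np.array([664,-98.]),10,18,28,40),fit(P,np.array([664,-98.]),47,54,18,40))
E
```

```text
t: 26.9
ee_pos: [481.4, -211.7, 233.6]
orientation: [-3.141, 0.001, 0.003]
ft_force: [0.3, 0.1, -0.3]
width: 88.0
[ 481.37158013 -211.67362853  233.59065634]
scene red (array([ 483.2, -214.3]), 826, 0.6) (array([ 483.3, -213.9]), 204, 0.6) cap (array([665.6, -99.7]), 196, 0.9) (array([665.7, -99.4]), 173, 1.2)
side red (array([ 481.1, -212. ]), 1079, 0.4) (array([ 481.3, -211.7]), 265, 0.5) cap (array([663.6, -98.8]), 183, 1.4) (array([662.4, -97.2]), 141, 0.9)
```

```bash
python3 -m inch '[{"tx":4.54,"ty":-2.85,"tz":0,"ax":0,"ay":0,"az":0,"jaw":1},{"tx":4.54,"ty":-2.85,"tz":0,"ax":0,"ay":0,"az":0,"jaw":1},{"tx":4.54,"ty":-2.85,"tz":0,"ax":0,"ay":0,"az":0,"jaw":1},{"tx":4.54,"ty":-2.85,"tz":0,"ax":0,"ay":0,"az":0,"jaw":1},{"tx":0,"ty":0,"tz":4,"ax":0,"ay":0,"az":0,"jaw":1},{"tx":0,"ty":0,"tz":5,"ax":0,"ay":0,"az":0,"jaw":1},{"tx":0,"ty":0,"tz":4,"ax":0,"ay":0,"az":0,"jaw":1},{"tx":0,"ty":0,"tz":0,"ax":0,"ay":0,"az":0,"jaw":1},{"tx":0,"ty":0,"tz":0,"ax":0,"ay":0,"az":0,"jaw":1},{"tx":0,"ty":0,"tz":0,"ax":0,"ay":0,"az":0,"jaw":1}]'
python3 - <<'E'
from h import *
im,d,cal=shot('wrist'); P=pts(cal,d,np.ones(d.shape,bool))[0]
print([fit(P,np.array([664,-98.]),z0,z1,r,40) for z0,z1,r in [(10,18,28),(47,54,18)]],[get_obs()['ee_pos']])
cv2.imwrite('pics/w4.png',im[:,:,::-1])
E
```

```text
t: 28.25
ee_pos: [665.2, -98.4, 107.1]
orientation: [3.141, -0.001, 0.005]
ft_force: [-0.7, -0.3, 0.5]
width: 87.5
[(array([665.1, -95.9]), 1553, 0.4), (array([664.9, -95.8]), 1933, 0.4)] [array([664.98946555, -98.32200034, 107.00580364])]
```

View pics/w4.png

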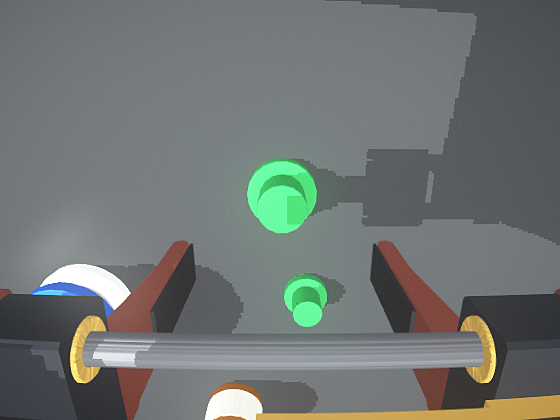

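The larger cap is at (282,195), central between the jaws, and the small one at (306,298) is clear of the fingers. Descending and gripping.

```bash
python3 -m inch '[{"tx":0,"ty":0,"tz":3,"ax":0,"ay":0,"az":0,"jaw":1},{"tx":0,"ty":0,"tz":3,"ax":0,"ay":0,"az":0,"jaw":1},{"tx":0,"ty":0,"tz":1.8,"ax":0,"ay":0,"az":0,"jaw":1},{"tx":0,"ty":0,"tz":0.8,"ax":0,"ay":0,"az":0,"jaw":1},{"tx":0,"ty":0,"tz":0,"ax":0,"ay":0,"az":0,"jaw":1},{"tx":0,"ty":0,"tz":0,"ax":0,"ay":0,"az":0,"jaw":1},{"tx":0,"ty":0,"tz":0,"ax":0,"ay":0,"az":0,"jaw":1}]'
```

```text
t: 29.18
ee_pos: [664.3, -98.1, 19.8]
orientation: [3.141, -0.001, 0.002]
ft_force: [0.8, -0.1, 0.0]
width: 87.8
```

```bash
python3 -m inch '[{"tx":0,"ty":0,"tz":0,"ax":0,"ay":0,"az":0,"jaw":0},{"tx":0,"ty":0,"tz":0,"ax":0,"ay":0,"az":0,"jaw":0},{"tx":0,"ty":0,"tz":0,"ax":0,"ay":0,"az":0,"jaw":0},{"tx":0,"ty":0,"tz":0,"ax":0,"ay":0,"az":0,"jaw":0},{"tx":0,"ty":0,"tz":0,"ax":0,"ay":0,"az":0,"jaw":0},{"tx":0,"ty":0,"tz":0,"ax":0,"ay":0,"az":0,"jaw":0},{"tx":0,"ty":0,"tz":-2.5,"ax":0,"ay":0,"az":0,"jaw":0},{"tx":0,"ty":0,"tz":-5,"ax":0,"ay":0,"az":0,"jaw":0},{"tx":0,"ty":0,"tz":-5,"ax":0,"ay":0,"az":0,"jaw":0},{"tx":0,"ty":0,"tz":-5,"ax":0,"ay":0,"az":0,"jaw":0},{"tx":0,"ty":0,"tz":-4,"ax":0,"ay":0,"az":0,"jaw":0},{"tx":0,"ty":0,"tz":0,"ax":0,"ay":0,"az":0,"jaw":0}]'
```

```text
t: 30.68
ee_pos: [665.7, -98.4, 237.9]
orientation: [3.14, -0.001, 0.011]
ft_force: [0.7, -0.1, -1.3]
width: 34.9
```

```bash
python3 -m inch '[{"tx":-4.55,"ty":2.84,"tz":0,"ax":0,"ay":0,"az":0,"jaw":0},{"tx":-4.55,"ty":2.84,"tz":0,"ax":0,"ay":0,"az":0,"jaw":0},{"tx":-4.55,"ty":2.84,"tz":0,"ax":0,"ay":0,"az":0,"jaw":0},{"tx":-4.55,"ty":2.84,"tz":0,"ax":0,"ay":0,"az":0,"jaw":0},{"tx":0,"ty":0,"tz":0,"ax":0,"ay":0,"az":0,"jaw":0},{"tx":0,"ty":0,"tz":0,"ax":0,"ay":0,"az":0,"jaw":0},{"tx":0,"ty":0,"tz":0,"ax":0,"ay":0,"az":0,"jaw":0},{"tx":0,"ty":0,"tz":0,"ax":0,"ay":0,"az":0,"jaw":0}]'
python3 - <<'E'
from h import *
o=get_obs()['ee_pos']; print(o)
a=[]
for c in ['scene','side']:
    im,d,cal=shot(c); P=pts(cal,d,np.ones(d.shape,bool))[0]; z=o[2]-19
    print(c,'cap',fit(P,o[:2],z+9,z+17,28,32),'red',fit(P,np.array([482,-211.]),136,144,45,50))
    a.append(im[180:380,180:420] if c=='scene' else im[130:330,180:420])
cv2.imwrite('pics/b4.png',cv2.resize(np.hstack(a),(800,333))[:,:,::-1])
E
```

```text
t: 31.68
ee_pos: [482.3, -211.0, 233.5]
orientation: [-3.141, -0.001, 0.0]
ft_force: [0.1, 0.2, -1.5]
width: 35.2
[ 482.34285366 -211.01131094  233.53357585]
scene cap (array([ 483.2, -212.3]), 223, 3.0) red (array([ 483.2, -213.9]), 791, 0.6)
side cap (array([ 481.4, -210.8]), 388, 0.5) red (array([ 481.3, -211.9]), 1078, 0.5)
```

View pics/b4.png

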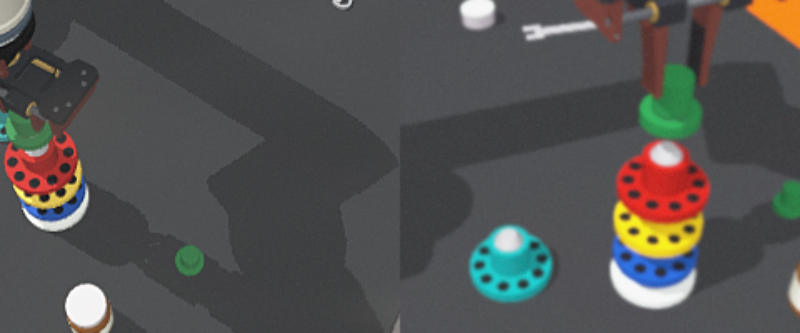

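The cap hangs about 1 mm off the centre of the well-stacked trays. Lowering with a 1 mm correction.

```bash
python3 -m inch '[{"tx":0,"ty":0.1,"tz":1.5,"ax":0,"ay":0,"az":0,"jaw":0},{"tx":0,"ty":0,"tz":1.2,"ax":0,"ay":0,"az":0,"jaw":0},{"tx":0,"ty":0,"tz":0.8,"ax":0,"ay":0,"az":0,"jaw":0},{"tx":0,"ty":0,"tz":0.3,"ax":0,"ay":0,"az":0,"jaw":0},{"tx":0,"ty":0,"tz":0,"ax":0,"ay":0,"az":0,"jaw":0},{"tx":0,"ty":0,"tz":0,"ax":0,"ay":0,"az":0,"jaw":0},{"tx":0,"ty":0,"tz":0,"ax":0,"ay":0,"az":0,"jaw":0}]'
```

```text
t: 32.65
ee_pos: [481.9, -212.7, 196.2]
orientation: [3.141, -0.001, 0.001]
ft_force: [0.2, 0.3, -0.7]
width: 35.1
```

```bash
python3 -m inch '[{"tx":0,"ty":0,"tz":0.18,"ax":0,"ay":0,"az":0,"jaw":0},{"tx":0,"ty":0,"tz":0,"ax":0,"ay":0,"az":0,"jaw":0},{"tx":0,"ty":0,"tz":0.08,"ax":0,"ay":0,"az":0,"jaw":0},{"tx":0,"ty":0,"tz":0,"ax":0,"ay":0,"az":0,"jaw":0},{"tx":0,"ty":0,"tz":0,"ax":0,"ay":0,"az":0,"jaw":0}]'
```

```text
t: 33.28
ee_pos: [481.7, -212.6, 193.3]
orientation: [-3.142, 0.001, -0.0]
ft_force: [-0.3, 0.2, 0.3]
width: 35.0
```

```bash
python3 -m inch '[{"tx":0,"ty":0,"tz":0.07,"ax":0,"ay":0,"az":0,"jaw":0},{"tx":0,"ty":0,"tz":0,"ax":0,"ay":0,"az":0,"jaw":0},{"tx":0,"ty":0,"tz":0,"ax":0,"ay":0,"az":0,"jaw":0}]'
```

```text
t: 33.65
ee_pos: [481.7, -212.7, 192.8]
orientation: [3.141, -0.001, 0.0]
ft_force: [-0.0, -0.5, 1.6]
width: 35.3
```

Contact. Opening and rising clear.

```bash
python3 -m inch '[{"tx":0,"ty":0,"tz":0,"ax":0,"ay":0,"az":0,"jaw":1},{"tx":0,"ty":0,"tz":0,"ax":0,"ay":0,"az":0,"jaw":1},{"tx":0,"ty":0,"tz":0,"ax":0,"ay":0,"az":0,"jaw":1},{"tx":0,"ty":0,"tz":0,"ax":0,"ay":0,"az":0,"jaw":1},{"tx":0,"ty":0,"tz":0,"ax":0,"ay":0,"az":0,"jaw":1},{"tx":0,"ty":0,"tz":-3,"ax":0,"ay":0,"az":0,"jaw":1},{"tx":0,"ty":0,"tz":-4,"ax":0,"ay":0,"az":0,"jaw":1},{"tx":0,"ty":0,"tz":-2,"ax":0,"ay":0,"az":0,"jaw":1},{"tx":0,"ty":0,"tz":0,"ax":0,"ay":0,"az":0,"jaw":1},{"tx":0,"ty":0,"tz":0,"ax":0,"ay":0,"az":0,"jaw":1},{"tx":0,"ty":0,"tz":0,"ax":0,"ay":0,"az":0,"jaw":1}]'
python3 - <<'E'
from h import *
c0=np.array([482,-212.]); a=[]
for c in ['scene','side']:
    im,d,cal=shot(c); P=pts(cal,d,np.ones(d.shape,bool))[0]
    for n,z0,z1,r in [('blue',40,48,45),('yel',88,96,45),('red',136,144,45),('capcollar',184,192,28),('captop',219,228,18)]:
        s=P[(P[:,2]>z0)&(P[:,2]<z1)&(np.hypot(*(P[:,:2]-c0).T)<r+2)]
        print(c,n,fit(P,c0,z0,z1,r,r+6),'z',np.round(np.median(s[:,2]),1))
    a.append(im[180:380,180:420] if c=='scene' else im[130:330,180:420])
cv2.imwrite('pics/b5.png',cv2.resize(np.hstack(a),(800,333))[:,:,::-1])
E
```

```text
t: 35.02
ee_pos: [481.0, -212.3, 281.3]
orientation: [-3.141, 0.001, 0.003]
ft_force: [-0.3, -0.2, -0.2]
width: 87.7
scene blue (array([ 482.6, -213.6]), 274, 0.4) z 43.9
scene yel (array([ 483. , -213.1]), 291, 0.5) z 91.9
scene red (array([ 483.2, -214.2]), 757, 0.7) z 140.3
scene capcollar (array([ 483.3, -214.7]), 274, 0.8) z 188.1
scene captop (array([ 482.9, -214. ]), 262, 0.5) z 223.9
side blue (array([ 481.1, -210.1]), 684, 1.0) z 43.1
side yel (array([ 481. , -210.7]), 756, 0.8) z 90.6
side red (array([ 481.1, -212.1]), 1057, 0.3) z 138.7
side capcollar (array([ 481.1, -212.1]), 367, 0.6) z 186.7
side captop (array([ 480.8, -212.9]), 298, 0.6) z 222.6
```

View pics/b5.png

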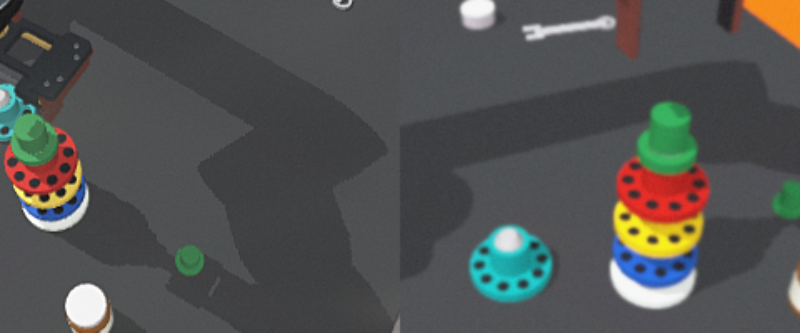

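The stack is complete, with heights of 44/92/140/188/224 mm as expected and centres within about 1.5 mm of each other. The gripper is clear, so I hand in.

```bash
python3 -c "
from workcell import ctrl
print(ctrl.close_job())"
```

```text
the job is handed in; nothing more can be done
None
```

I stacked the blue, yellow and red trays on the pedestal in that order, put the larger green cap on top, and handed the job in at about 35 s of the 93 s allowed. Handing in gives no verdict, so the result rests on my own checks.

- **Seating:** After the final release, both fixed cameras put each piece within about 1.5 mm of the centre of the piece beneath. The disc and cap heights came out at 44, 92, 140, 188 and 224 mm, which is what fully seated pieces should give.
- **Let go and clear:** The gripper is open with its fingertips about 57 mm above the stack. The picture shows the stack upright. I judged level and stillness from single pictures and fits, not from a direct tilt or speed measurement.
- **Other objects:** No move went near the jar, wrench, tin, teal tray or small cap, and the jar, wrench and tin look unmoved in the pictures. I did not measure their positions again at the end.
- **Disagreement:** The two fixed cameras differ steadily by about 2 mm sideways and 1 mm in height, which fits the stated calibration error. The wrist camera read about 2 mm further to the robot's left than the arm's own position. I used the side camera, which matched the arm.
- **Refused call:** The first move was refused because I left out some row fields, and nothing moved.

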